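# Lock the sprung sample carrier with a T-toggle

## Task

Take the T-toggle out of its white stand, pass its crossbar down through the slot of the sample carrier on the inspection stage, press the carrier down gently against its springs and turn the toggle a quarter turn so that it catches underneath. Let go so that the toggle alone keeps the carrier held down, upright and square across the slot. Never press hard, and leave the other things on the bench where they are.

Things in the scene. Friction and masses are not known exactly. Their poses are not given: they have to be found in the camera images.
- toggle: Loose T-toggle, about 0.12 kg, starts upright in the stand, its flange on the stand's top. Origin: centre of the underside of its steel flange (disc 42 mm across, from z 0 to 5 mm); z up. Above the flange a black grip bar 36 mm long in x, 12 mm thick in y, from z 5 to 39. Below the flange a round shank 7 mm thick and the crossbar. Half a turn about z leaves it the same.
- crossbar (a point): Centre of the toggle's steel crossbar at the foot of the shank, 19.5 mm under the toggle's origin: 26 mm long in the toggle's x (parallel to the grip bar), 7 mm wide in y, 6 mm high (toggle z -22.5 to -16.5).
- stand: White plastic block 70 x 70 x 30 mm, fixed to the bench; origin at the centre of its underside. A 32 mm round hole runs down through its middle.
- stage: Dark steel foot of the inspection stage, fixed; origin on the bench on the slot's upright axis, z up. Foot: x -40 to +100, y +-50, 20 mm high. On it a head, at a height that is not measured, and on that the bare metal sprung carrier plate (x -40 to +95, y +-45, 6 mm thick). The carrier's top, unpressed, is 62 to 80 mm above the bench, different each time, fixed in a run: find it by touch or sight.
- slot_axis (a point): Point on the slot's upright axis at the foot's top (20 mm up). The slot through the carrier is centred on this axis, 29 mm long in the stage's x, 10 mm wide in y, chamfered 1.5 mm. Fixed in the head under it is a 6 mm lock plate with the same slot, its top 15 mm and its underside 21 mm below the unpressed carrier's top; below it an open chamber 16 mm deep.
- sample_end (a point): Point at the foot's top under the far end of the carrier, where a flat brass sample (32 x 60 mm, 4 mm thick, stage x 56 to 88 mm) is fixed on the carrier, with a 6 mm high strip behind it.
- carrier (a joint): How far the carrier is pressed down, m: 0 up, 0.008 hard stop. Springs: about 3 N at 0, plus 1 N per mm; at the stop force climbs steeply; over 30 N is too hard. With the flange on the carrier the crossbar can turn under the lock plate only when pressed over 4.5 mm; turned crosswise, either way, and let up, it catches and holds the carrier about 4.5 mm down.
- jar: Amber jar, 48 mm across, 60 mm high, loose bystander; origin at its underside.
- sample_ring: Steel sample ring, 48 mm outside, 16 mm high, loose bystander; origin at its underside.
- loupe: Black loupe, 40 mm across, 40 mm high, loose bystander; origin at its underside.
There are look-alikes about, which are no part of the job. What is shaped like the toggle but purple or turquoise is not meant.

How it is judged (in metres and radians):
On the way:
1. the toggle, lengthwise in the slot, presses the carrier down by over 4 mm (value of joint carrier above 0.004 m and angle between the x axis of toggle and the x axis of stage, either way round below 0.2 rad and horizontal distance between toggle and stage below 0.005 m and contact force between toggle and stage above 3 N), for 0.1 s.
At the end, for the whole second after the job is handed in: The toggle stands in the slot within 10 mm of its centre, upright within 0.12 rad and turned crosswise to the slot within 0.3 rad, at rest and let go, and it alone holds the carrier 3 to 6 mm down (value of joint carrier between 0.003 and 0.006 m and angle between the x axis of toggle and the y axis of stage, either way round below 0.3 rad and horizontal distance between toggle and stage below 0.01 m and angle between toggle's own z axis and vertical below 0.12 rad and linear speed of toggle below 0.01 m/s and angular speed of toggle below 0.1 rad/s); the robot touches nothing.
It fails at once if the toggle and the stage press on each other with over 30 N before the toggle is turned crosswise (contact force between toggle and stage above 30 N and angle between the x axis of toggle and the y axis of stage, either way round above 0.3 rad).
It fails at once if the contact forces between the toggle and the stage, flange and crossbar added up, pass 50 N (contact force between toggle and stage above 50 N).
It fails at once if the robot itself presses on the stage with over 10 N (contact force between any of the fingers, the arm and stage above 10 N).
It fails at once if the jar, the ring or the loupe is moved over 20 mm (distance of any of jar, sample_ring, loupe from where it was at the start of the episode above 0.02 m).
It also fails if it takes over 58 s, if anything falls off the work surface, if the arm or the gripper's body presses on something with over 40 N, if the wrist force passes 120 N, or if a joint passes its speed limit or range.

## Robot

A 6-joint arm with a two-finger parallel gripper is mounted at the origin on the work surface. World frame = base frame: x ahead of the robot, y to its left, z up, the work surface at z = 0. Lengths are in mm, angles in rad, forces in N, time in s.
With the tool pointing down it reaches from about 250 to 850 mm from the base axis. Payload 12.5 kg.
Tool frame: the origin (TCP) lies on the centre line of the jaws, within the pads' length; the fingertips stand r.finger_overhang ahead of it and the grasp point (between the pads) lies 5 mm behind it (r.finger_overhang is the distance from the TCP to the fingertips, in mm); z points along the fingers, y is the line along which they close (so a half turn about z gives the same grasp; the last joint's range is limited). The gripper opens to 93 mm and grips with 3 to 60 N. Pads are 15 mm wide; open, the fingers measure 128 mm over their backs; the gripper's body (75 mm by 188 mm) begins 65 mm behind the grasp point.
Start: joints at [-1.386, 0.351, 1.652, -0, 1.139, -0.085], TCP at [146.616, -530.083, 232.633] pointing down, gripper open.
Joint ranges: [-2.75, 2.75], [-0.79, 2.1], [0.01, 2.65], [-1.57, 4.71], [0.07, 3.14], [-2.87, 2.87]. Speed limits (rad/s): [2.22, 2.22, 2.79, 3.14, 3.14, 3.14].

## Interface

Orientations are given as a unit quaternion [w, x, y, z].
In Python, from bench import r gives the robot as it stands. Calls block until the motion is done:
- r.reach(position, orientation): joint-space move of the TCP to a pose.
- r.movel(position, feed=150, frame=None, f_stop=None): straight line of the TCP; frame=None keeps the orientation; feed is the mean speed in mm/s. With f_stop (N) it stops when the force on the tool has changed by that much, and returns True; else False.
- r.movej(angles): joint-space move.
- r.grip(opening, grasp_force=None): finger opening in mm; grasp_force is the grip in N (None keeps the last); returns when the fingers have stopped.
- r.dwell(seconds).
- r.ik(position, orientation): joint angles nearest the present ones, or None.
- r.state(): the state.
- r.read_camera(name): name is "scene" or "top" or "wrist"; returns a dict with "color" (420x560x3 uint8, red, green, blue), "range_z" (420x560 float32, mm along the optical axis (not along the pixel's ray), 0 where there is no reading), "fov_y" (degrees; the focal length in pixels is half the picture's height over the tangent of half this angle, whatever the lens; pixels are square), "cx", "cy" (the principal point, pixels), "k1" (the pictures are not rectified: a ray, as slopes to the right and down, at radius r is drawn at 1 + k1 r^2 times it, then the intrinsics apply), "rvec" (rotation vector, rad) and "tvec" (3), from world to camera coordinates, as OpenCV has them; the wrist camera has in their place "hand_eye" (4x4, takes a point from camera to tool coordinates, whose origin is the TCP and whose axes are the flange's). Camera axes: x right, y down, z forward; pixel columns grow to the right and rows downward; lengths in mm; the calibration is good to about 2 mm. A picture is of the moment at which its call begins: read the wrist's pose just before it.
A pose or a line that the arm cannot do raises r.IKError and nothing moves.
- r.close_job(): hands the job in; it is judged then, once.
The state is a dict: "time": time; "qpos": joint angles; "qvel": joint speeds; "joint_efforts": joint torques, N m; "eef_pos": TCP position; "orientation": TCP orientation; "ft_force": force on the tool from outside, world axes, zero at the start; "moment": the same for the moment, N m; "width": finger opening in mm; "gripper_force": force on a finger pad.
Only numpy, scipy, OpenCV 4.12 (cv2) and the standard library are available. Lean on these libraries where they do the work, as an engineer would, in place of code of your own. Each camera call takes 0.05 s, during which the arm holds its last target. There are 200 camera calls.

## Working session

There is one attempt and no reset: what is moved stays moved. The work goes in short steps, each a Python script; the robot and the scene stay as the last script left them, time stands still between calls to the robot, and variables do not carry over. Pictures are saved under pics/ and viewed, at most 10 in all, crops included, and the job is handed in when it is done.

```bash
mkdir -p pics; ls
cat > h.py <<'E'
from bench import r
import numpy as np, cv2
from scipy.spatial.transform import Rotation as R
def cam(name):
    s=r.state(); c=r.read_camera(name); h,w=c["color"].shape[:2]
    f=h/2/np.tan(np.radians(c["fov_y"])/2)
    c["K"]=np.array([[f,0,c["cx"]],[0,f,c["cy"]],[0,0,1.]]); c["d"]=np.array([c["k1"],0,0,0.])
    if "hand_eye" in c:
        q=np.array(s["orientation"]); T=np.eye(4); T[:3,:3]=R.from_quat(q[[1,2,3,0]]).as_matrix(); T[:3,3]=s["eef_pos"]
        c["T"]=T@np.array(c["hand_eye"])
    else:
        Rm=cv2.Rodrigues(np.array(c["rvec"],float))[0]; T=np.eye(4); T[:3,:3]=Rm.T; T[:3,3]=-Rm.T@np.array(c["tvec"],float).ravel(); c["T"]=T
    return c
def rays(c,px):
    u=cv2.undistortPoints(np.array(px,float).reshape(-1,1,2),c["K"],c["d"]).reshape(-1,2)
    return np.c_[u,np.ones(len(u))]
def onplane(c,px,z):
    d=rays(c,px)@c["T"][:3,:3].T; o=c["T"][:3,3]
    return o+d*((z-o[2])/d[:,2])[:,None]
def cloud(c):
    h,w=c["range_z"].shape; v,u=np.mgrid[:h,:w]
    p=rays(c,np.c_[u.ravel(),v.ravel()])*c["range_z"].reshape(-1,1)
    P=p@c["T"][:3,:3].T+c["T"][:3,3]; P[c["range_z"].ravel()<=0]=np.nan
    return P.reshape(h,w,3)
def down(yaw): # tool down, tool y axis at world angle yaw
    y=np.array([np.cos(yaw),np.sin(yaw),0]); z=np.array([0,0,-1.]); x=np.cross(y,z)
    q=R.from_matrix(np.c_[x,y,z]).as_quat(); return q[[3,0,1,2]]
def save(c,n): cv2.imwrite("pics/"+n,c["color"][:,:,::-1])
E
python3 - <<'E'
from h import *
import pickle
s=r.state(); print(s["eef_pos"],s["orientation"],s["ft_force"],r.finger_overhang,s["time"])
for n in("top","scene"):
    c=cam(n); save(c,n+".png"); pickle.dump(c,open(n+".pkl","wb")); print(n,c["T"][:3,3],c["k1"])
E
```

```text
pics
[ 146.55766464 -529.79104912  232.10534449] [-5.68085870e-04  9.90913741e-01  1.34497709e-01 -3.45174418e-05] [ 0.07839828 -0.34465197 -0.39440974] 14.0 0.0
top [ 385.92709323  123.94887743 1166.05290704] 0.004601797293878688
scene [1182.39149139  216.28764573  622.19966518] 0.01510635445960129
```

View pics/top.png

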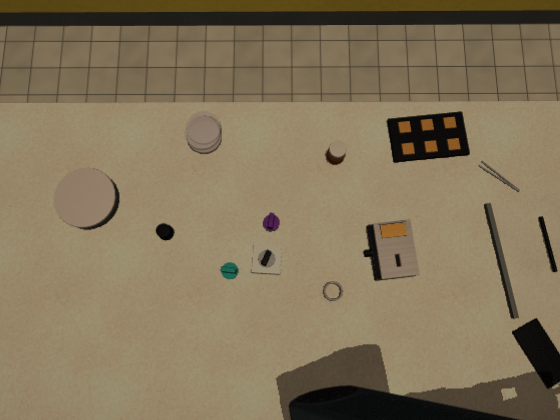

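View pics/scene.png

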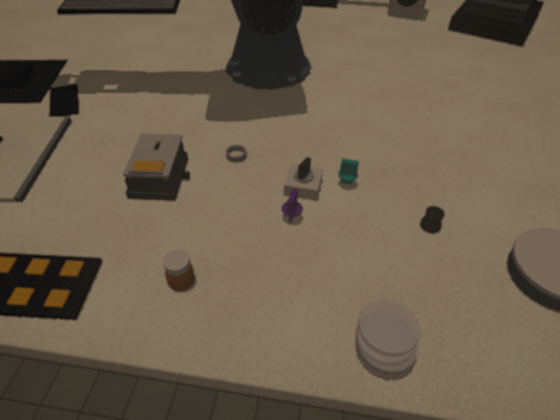

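The top view shows three toggle shapes: a black grip with steel flange in the white stand at (266,258), a purple one at (271,222) and a turquoise one at (229,270). The first fits, because it is uncoloured and in the white stand. The stage is at (393,250) with its slot near (398,260) and the brass sample at (393,230). The jar is at (337,153), the ring at (332,291) and the loupe at (165,232).

Run:
```python
from h import *
import pickle
c=pickle.load(open("top.pkl","rb"))
for n,p,z in(("tog",(266,258),69),("slot",(398,260),70),("sample",(393,230),74),("jar",(337,153),60),("ring",(332,291),16),("purple",(271,222),40),("turq",(229,270),40)):
    print(n,onplane(c,[p],z)[0].round(1))
P=cloud(c)
for p in((253,270),(280,270),(266,258),(398,250),(385,260),(410,270),(373,235)): print(p,P[p[1],p[0]].round(1))
cr=c["color"][200:300,210:430]; cv2.imwrite("pics/crop.png",cv2.resize(cr,(792,360),interpolation=cv2.INTER_CUBIC)[:,:,::-1])
w=cam("wrist"); print(w["hand_eye"],w["fov_y"])
```

```text
tog [502.9 163.6  69. ]
slot [ 497.2 -149.2   70. ]
sample [ 568.5 -140.    74. ]
jar [766.7 -12.9  60. ]
ring [426.9   3.   16. ]
purple [595.3 152.6  40. ]
turq [477.  254.4  40. ]
(253, 270) [477.9 196.9  27.3]
(280, 270) [477.4 130.6  30.5]
(266, 258) [502.5 163.5  72.2]
(398, 250) [ 521.8 -152.1   63.3]
(385, 260) [ 497.5 -119.1   67.3]
(410, 270) [ 473.8 -177.4   65.8]
(373, 235) [561.2 -97.6  44.4]
[[ 7.19650206e-04 -9.55755194e-01 -2.94162354e-01  8.20083203e+01]
 [ 9.99999609e-01  5.36396967e-04  7.03644546e-04  2.31029836e-01]
 [-5.14724135e-04 -2.94162745e-01  9.55755206e-01 -1.52003997e+02]
 [ 0.00000000e+00  0.00000000e+00  0.00000000e+00  1.00000000e+00]] 70.21576076817401
```

View pics/crop.png

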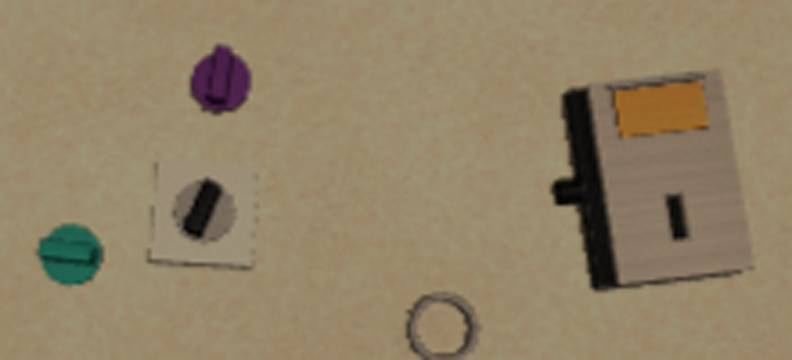

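The crop confirms it: the black grip on a steel flange sits in the white stand at crop (205,208), with its bar pointing up and to the right. Next I'll take close wrist views over the toggle and the slot.

Run:
```python
from h import *
import pickle
def go(p,yaw):
    r.reach(p,down(yaw))
r.grip(50)
for n,p,yaw in(("w_slot",(497,-149,190),np.radians(97)),("w_tog",(503,163.5,190),np.radians(64))):
    for k in(0,np.pi):
        q=r.ik(p,down(yaw+k)); print(n,k,None if q is None else np.round(q,2))
    best=min([k for k in(0,np.pi) if r.ik(p,down(yaw+k)) is not None],key=lambda k:abs(r.ik(p,down(yaw+k))[5]))
    go(p,yaw+best); r.dwell(.3)
    c=cam(n[:1]=="w" and "wrist"); save(c,n+".png"); pickle.dump(c,open(n+".pkl","wb")); print(n,best,r.state()["time"],r.state()["eef_pos"],r.state()["ft_force"])
a=cv2.imread("pics/w_slot.png");b=cv2.imread("pics/w_tog.png")
cv2.imwrite("pics/both.png",np.hstack([a,b])[:, :][::1] if False else np.hstack([cv2.resize(a,(400,300)),cv2.resize(b,(400,300))]))
```

```text
w_slot 0 [-0.38  0.35  1.78 -0.    1.02 -2.07]
w_slot 3.141592653589793 [-0.38  0.35  1.78 -0.    1.02  1.07]
w_slot 3.141592653589793 3.2417 [ 496.93498415 -149.24260271  189.99027386] [-0.33940667 -0.38260652 -0.18838808]
w_tog 0 [ 0.23  0.36  1.75 -0.    1.03 -0.89]
w_tog 3.141592653589793 [ 0.23  0.36  1.75 -0.    1.03  2.25]
w_tog 0 5.3 [503.06018802 163.33756969 189.99141713] [0.09756753 0.29459087 0.67808178]
```

View pics/both.png

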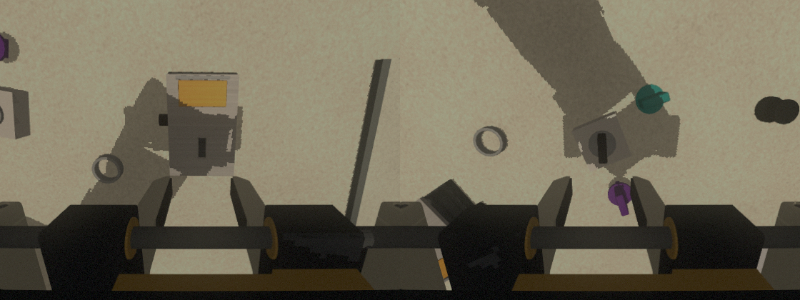

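The left wrist view shows the carrier with its slot at full-resolution pixel (283,207), and the brass sample above it. The right one shows the grip bar on its flange at (283,207).

```bash
cat > m.py <<'E'
from h import *
def blob(c,z,thr,win=(283,207),hw=40,zr=None):
    g=cv2.cvtColor(c["color"],cv2.COLOR_RGB2GRAY); x,y=win; m=np.zeros_like(g)
    sub=g[y-hw:y+hw,x-hw:x+hw]; mm=(sub<thr)
    m[y-hw:y+hw,x-hw:x+hw]=mm*255
    cs=cv2.findContours(m,cv2.RETR_EXTERNAL,cv2.CHAIN_APPROX_NONE)[0]
    k=min((k for k in cs if cv2.contourArea(k)>60),key=lambda k:np.linalg.norm(k.reshape(-1,2).mean(0)-win))
    p=onplane(c,k.reshape(-1,2),z)[:,:2]; rect=cv2.minAreaRect(p.astype(np.float32))
    bx=cv2.boxPoints(rect); e=[bx[1]-bx[0],bx[2]-bx[1]]; l=max(e,key=np.linalg.norm)
    return np.array(rect[0]).round(2),np.array(rect[1]).round(1),round(np.degrees(np.arctan2(l[1],l[0]))%180,2),k.reshape(-1,2).mean(0).round(1),cv2.contourArea(k)
E
python3 - <<'E'
from m import *
import pickle
for n in("w_slot","w_tog"):
    c=pickle.load(open(n+".pkl","rb")); g=cv2.cvtColor(c["color"],cv2.COLOR_RGB2GRAY); P=cloud(c)
    print(n,"row",g[207,262:304].tolist()); print("col",g[180:236,283].tolist())
    print("z row",P[207,262:304:3,2].round(0).tolist())
    if n=="w_slot":
        m=(P[:,:,2]>55)&(P[:,:,2]<90)&(abs(P[:,:,0]-480)<40); z=np.median(P[:,:,2][m]); print("carrier z",z, np.percentile(P[:,:,2][m],[10,25,75,90]))
        m2=((P[:,:,2]>z-4)&(P[:,:,2]<z+12)&(abs(P[:,:,0]-520)<120)&(abs(P[:,:,1]+149)<90)).astype(np.uint8)
        k=max(cv2.findContours(m2,0,1)[0],key=cv2.contourArea)
        rc=cv2.minAreaRect(onplane(c,k.reshape(-1,2),z)[:,:2].astype(np.float32)); print("plate",rc)
    else:
        z=np.nanpercentile(P[195:215,278:288,2],60); print("grip top",z)
        m=(abs(P[:,:,2]-z)<6)&(abs(P[:,:,0]-503)<40)&(abs(P[:,:,1]-163)<40); k=np.argwhere(m)[:,::-1]
        print("top face",cv2.minAreaRect(onplane(c,k,69)[:,:2].astype(np.float32)))
        m=(abs(P[:,:,2]-32)<5)&(abs(P[:,:,0]-503)<60)&(abs(P[:,:,1]-163)<60); print("stand",cv2.minAreaRect(onplane(c,np.argwhere(m)[:,::-1],30)[:,:2].astype(np.float32)))
    for t in(25,35,45): 
        try: print(t,blob(c,z,t))
        except Exception as e: print(t,e)
E
```

```text
w_slot row [69, 72, 70, 69, 68, 70, 67, 68, 70, 69, 68, 70, 66, 67, 68, 60, 37, 32, 37, 39, 36, 39, 41, 35, 39, 45, 66, 68, 72, 74, 71, 72, 74, 73, 70, 71, 71, 71, 74, 72, 70, 72]
col [67, 70, 68, 67, 69, 69, 71, 71, 69, 68, 64, 69, 66, 42, 42, 37, 39, 32, 32, 32, 40, 35, 41, 35, 36, 37, 38, 39, 38, 36, 39, 37, 40, 33, 39, 39, 38, 39, 38, 35, 60, 63, 72, 68, 69, 74, 70, 74, 73, 70, 70, 72, 72, 72, 68, 73]
z row [65.0, 65.0, 64.0, 64.0, 64.0, 63.0, 28.0, 28.0, 27.0, 64.0, 65.0, 66.0, 65.0, 65.0]
carrier z 64.57838621485746 [63.69020119 64.1124136  65.05475044 65.4374603 ]
plate ((525.681884765625, -147.67762756347656), (134.88784790039062, 90.09126281738281), 6.5889105796813965)
25 min() iterable argument is empty
35 min() iterable argument is empty
45 (array([ 499.38, -150.66]), array([26.1,  8.8]), np.float32(7.0), array([282.2, 206. ]), 223.0)
w_tog row [82, 80, 73, 63, 62, 62, 63, 65, 61, 67, 62, 62, 60, 65, 62, 37, 33, 29, 31, 37, 33, 33, 32, 31, 37, 33, 40, 51, 62, 63, 65, 65, 64, 64, 64, 64, 66, 66, 64, 66, 79, 80]
col [80, 80, 75, 62, 61, 58, 37, 32, 27, 28, 32, 28, 31, 29, 38, 32, 33, 32, 34, 37, 27, 31, 38, 27, 39, 31, 31, 33, 35, 32, 36, 33, 35, 34, 38, 34, 34, 35, 28, 36, 38, 36, 33, 36, 36, 36, 39, 40, 44, 76, 84, 84, 84, 88, 135, 145]
z row [29.0, 35.0, 34.0, 35.0, 35.0, 68.0, 69.0, 71.0, 68.0, 67.0, 34.0, 35.0, 35.0, 35.0]
grip top 69.0485147375721
top face ((503.9856872558594, 164.14846801757812), (11.867513656616211, 36.38245391845703), 67.1861572265625)
stand ((504.74365234375, 163.75515747070312), (69.95369720458984, 70.4134521484375), 86.39935302734375)
25 min() iterable argument is empty
35 (array([495.  , 167.51]), array([11.3, 26.4]), np.float32(154.38), array([282.7, 200.7]), 227.5)
45 (array([501.39, 165.13]), array([11.9, 41.8]), np.float32(157.16), array([282.7, 207.1]), 459.0)
```

Run:
```python
from h import *
import pickle
Q=down(np.radians(67.2))
r.reach((504,164.15,110),Q); r.movel((504,164.15,52.),feed=80,f_stop=8)
print(r.state()["eef_pos"])
r.grip(0,30); s=r.state(); print(s["width"],s["gripper_force"])
r.movel((504,164.15,190),feed=120); r.dwell(.2); s=r.state(); print(s["width"],s["eef_pos"],s["ft_force"],s["time"])
c=cam("wrist"); pickle.dump(c,open("w_held.pkl","wb")); save(c,"w_held.png")
P=cloud(c); T=np.linalg.inv(c["T"])
cr=c["color"][150:420,150:420]; cv2.imwrite("pics/heldc.png",cv2.resize(cr,(540,540))[:,:,::-1])
```

```text
[504.28881613 164.21279658  52.34471278]
11.852973984502144 30.000048279762268
11.807737859354187 [503.82468333 164.09247268 189.52431501] [ 0.53327249 -0.08070266 -0.10691036] 8.7833
```

View pics/heldc.png

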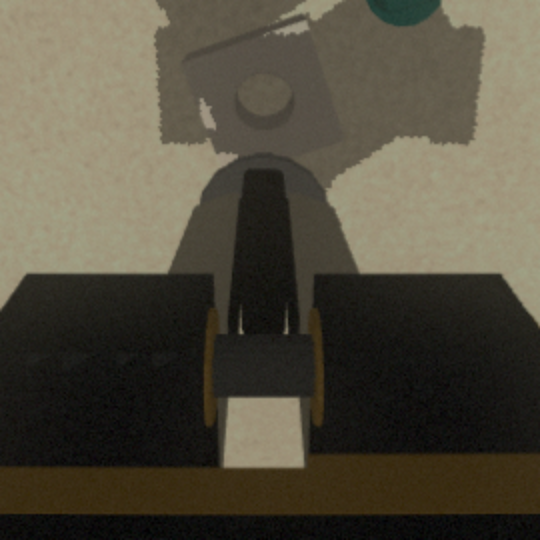

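The toggle is held square between the pads. Its flange's far rim is visible near full pixel (282,227), and the stand is empty behind it. I'll use that rim to find the toggle's offset in the tool.

Run:
```python
from h import *
import pickle
from scipy.optimize import least_squares
c=pickle.load(open("w_held.pkl","rb")); P=cloud(c)
eef=np.array([503.82,164.09,189.52]); M=c["T"]@np.linalg.inv(np.array(c["hand_eye"]))
px=[]
for u in range(262,304):
    v=np.where((P[215:260,u,2]>155)&(P[215:260,u,2]<185))[0]
    if len(v): px.append((u,215+v[0]-.5))
zb=M[2,3]-22.3
W=onplane(c,px,zb); t=(W-M[:3,3])@M[:3,:3]
f=least_squares(lambda p:np.hypot(t[:,0]-p[0],t[:,1]-p[1])-21,[0,0]); print(px[::8],"tool offset",f.x,np.abs(f.fun).max(),f.fun.std())
# flange height, grip lean
m=P[231:238,270:296,2]; print("flange top z",np.nanmedian(m), "expect",zb+5)
# bar edges: yaw in tool frame
g=cv2.cvtColor(c["color"],cv2.COLOR_RGB2GRAY)
for v in(240,250,260,270,280): print(v,g[v,262:304].tolist())
# slot view: bounding by halves
c=pickle.load(open("w_slot.pkl","rb")); g=cv2.cvtColor(c["color"],cv2.COLOR_RGB2GRAY).astype(float)
M=c["T"]@np.linalg.inv(np.array(c["hand_eye"]))
sx=np.array([279.,288.]); 
col=g[185:230,280:286].mean(1); row=g[198:215,266:300].mean(0)
def cross(a,off,th=54):
    i=np.where(a<th)[0]; i0,i1=i[0],i[-1]
    return off+i0-1+(a[i0-1]-th)/(a[i0-1]-a[i0]), off+i1+(th-a[i1])/(a[i1+1]-a[i1])
v=cross(col,185);u=cross(row,266); print(u,v)
W=onplane(c,[(np.mean(u),v[0]),(np.mean(u),v[1]),(u[0],np.mean(v)),(u[1],np.mean(v))],64.6)
print(W.round(2).tolist(),W[:2].mean(0),W[2:].mean(0),np.linalg.norm(W[1]-W[0]),np.linalg.norm(W[3]-W[2]))
```

```text
[(262, np.float64(232.5)), (270, np.float64(227.5)), (278, np.float64(226.5)), (286, np.float64(226.5)), (294, np.float64(228.5)), (302, np.float64(233.5))] tool offset [-1.85756301 -0.25710231] 0.4796723495609996 0.21736653246865276
flange top z 172.84129346188928 expect 172.224315010019
240 [61, 65, 62, 64, 62, 63, 63, 61, 63, 50, 35, 32, 31, 34, 32, 34, 34, 33, 35, 31, 34, 28, 24, 33, 29, 30, 31, 29, 29, 37, 55, 59, 61, 63, 64, 64, 60, 60, 64, 66, 65, 65]
250 [71, 70, 66, 71, 65, 68, 67, 51, 31, 38, 31, 28, 31, 31, 32, 28, 25, 26, 26, 32, 31, 31, 32, 25, 31, 28, 34, 28, 33, 31, 25, 36, 51, 65, 66, 66, 64, 66, 65, 67, 66, 67]
260 [67, 67, 64, 67, 67, 65, 53, 29, 28, 25, 28, 27, 34, 27, 31, 31, 33, 22, 25, 29, 27, 26, 27, 28, 26, 26, 27, 28, 31, 28, 29, 23, 25, 52, 69, 63, 66, 66, 68, 67, 68, 68]
270 [66, 69, 67, 63, 67, 45, 32, 29, 28, 23, 29, 26, 30, 26, 33, 29, 24, 19, 26, 27, 24, 26, 24, 31, 26, 27, 27, 27, 30, 25, 23, 24, 22, 27, 53, 63, 65, 67, 69, 63, 66, 70]
280 [64, 65, 66, 64, 53, 26, 30, 30, 23, 26, 29, 25, 26, 21, 25, 25, 21, 25, 23, 17, 23, 25, 21, 28, 24, 23, 20, 29, 26, 24, 25, 23, 24, 25, 31, 54, 67, 62, 61, 64, 67, 59]
(np.float64(277.29473684210524), np.float64(287.5090909090909)) (np.float64(192.5275590551181), np.float64(219.78813559322035))
[[512.8, -148.89, 64.6], [485.6, -152.26, 64.6], [498.79, -145.65, 64.6], [499.99, -155.45, 64.6]] [ 499.20216754 -150.5751815    64.6       ] [ 499.39164238 -150.55171575   64.6       ] 27.40671375922087 9.869028142424677
```

Run:
```python
from h import *
Q=down(np.radians(276.6)); p=np.array([499.5,-150.8])
r.reach((*p,190),Q); r.movel((*p,118),feed=80); r.dwell(.3); s=r.state(); f0=np.array(s["ft_force"]); print(s["qpos"][5],s["eef_pos"],f0)
hit=r.movel((*p,98),feed=15,f_stop=3.5); r.dwell(.1); s=r.state(); print(hit,s["eef_pos"],np.array(s["ft_force"])-f0,np.array(s["moment"]),s["time"])
```

```text
1.0732026628390055 [ 499.59326849 -150.82319799  118.22446824] [-0.85002203  0.8673274  -0.95515561]
False [ 499.52557096 -150.81044941   98.07134352] [ 0.49768273 -0.12381375 -0.10408057] [ 0.01444164  0.00834632 -0.00758203] 13.525
```

Run:
```python
from h import *
a=np.radians(6.6); X=np.array([np.cos(a),np.sin(a)]); Y=np.array([-np.sin(a),np.cos(a)]); p=np.array([499.5,-150.8]); z=97.
r.movel((*p,z),feed=20)
for n,d in(("x",X),("y",Y)):
    e=[]
    for s in(1,-1):
        r.dwell(.1); h=r.movel((*(p+s*5*d),z),feed=12,f_stop=2.5); q=np.array(r.state()["eef_pos"][:2]); e.append((q-p)@d); print(n,s,h,e[-1],r.state()["ft_force"])
        r.movel((*p,z),feed=25)
    p=p+d*np.mean(e); r.movel((*p,z),feed=15); print("centre",p)
r.dwell(.2); s=r.state(); print(s["eef_pos"],s["ft_force"],s["width"],s["time"])
```

```text
x 1 False 5.002198476554189 [ 0.29587445  0.28955891 -1.21559925]
x -1 False -4.988673298610245 [ 0.55614102 -0.563438   -1.16622123]
centre [ 499.50671777 -150.79922273]
y 1 True 2.51380863485934 [ 0.77610746 -2.19570807  0.36491751]
y -1 True -0.9342989523983815 [-0.59404277  0.99471456 -1.05817267]
centre [ 499.4159456  -150.01470178]
[ 499.39291076 -150.01641799   96.98293934] [ 0.79587787 -0.23711557 -0.69571049] 11.85149225298125 17.8167
```

Both x probes ran free because the crossbar is already below the carrier plate, with only the shank in the slot. I'll raise it into the plate's thickness and probe x again.

Run:
```python
from h import *
a=np.radians(6.6); X=np.array([np.cos(a),np.sin(a)]); p=np.array([499.42,-150.01]); z=102.
print(r.movel((*p,z),feed=15,f_stop=4))
e=[]
for s in(1,-1):
    r.dwell(.1); h=r.movel((*(p+s*4*X),z),feed=12,f_stop=2.5); q=np.array(r.state()["eef_pos"][:2]); e.append((q-p)@X); print(s,h,e[-1],r.state()["ft_force"])
    r.movel((*p,z),feed=25)
p=p+X*np.mean(e); r.movel((*p,z),feed=15); print("centre",p.tolist())
r.dwell(.2); s=r.state(); f0=np.array(s["ft_force"])
h=r.movel((*p,84),feed=15,f_stop=3.5); r.dwell(.1); s=r.state(); print(h,s["eef_pos"],np.array(s["ft_force"])-f0,s["moment"],s["width"],s["time"])
```

```text
False
1 True 1.529901604345065 [-0.02635568 -1.31972577 -0.55269414]
-1 True -1.4881175839288419 [2.20645344 0.62417919 0.2745993 ]
centre [499.4407535539594, -150.0075987318786]
True [ 499.34518307 -149.96597417   85.63441773] [2.05450676 0.86433424 3.97803007] [-0.09485046 -0.18272191  0.01685468] 12.070005287569042 21.0833
```

Run:
```python
from h import *
p=(499.44,-150.01); f0=-0.5
for z in(84.5,83.5,82.5,81.5,80.5):
    h=r.movel((*p,z),feed=8,f_stop=9); r.dwell(.15); s=r.state(); print(z,h,np.round(s["eef_pos"],2),np.round(s["ft_force"],2),np.round(s["moment"],3),round(s["time"],2))
    if h or s["ft_force"][2]>10.5: break
```

```text
84.5 False [ 499.4  -150.     84.54] [-0.98  0.42  4.84] [0.02  0.091 0.027] 21.51
83.5 False [ 499.41 -150.     83.54] [-1.51  0.28  5.31] [ 0.061  0.123 -0.032] 21.93
82.5 False [ 499.43 -150.01   82.63] [-0.55  0.08  7.02] [0.069 0.201 0.032] 22.36
81.5 False [ 499.39 -149.98   81.65] [-1.71 -0.63  7.95] [0.144 0.223 0.041] 22.78
80.5 False [ 499.41 -149.99   80.72] [-2.2   0.68  8.87] [ 0.098  0.306 -0.005] 23.21
```

Run:
```python
from h import *
p=(499.44,-150.01,80.2)
for d in range(10,91,10):
    r.reach(p,down(np.radians(276.6+d))); s=r.state(); print(d,np.round(s["eef_pos"],2),np.round(s["ft_force"],2),np.round(s["moment"],3),round(s["qpos"][5],3),round(s["width"],2),round(s["time"],2))
    if s["ft_force"][2]>16 or abs(s["moment"][2])>0.5: print("stop");break
```

```text
10 [ 499.8  -150.19   80.62] [-0.05 -0.08  8.05] [-0.012  0.211  0.082] 0.899 11.49 23.5
20 [ 499.9  -150.2    80.62] [-0.48  0.19  8.37] [0.068 0.137 0.114] 0.725 11.93 23.79
30 [ 499.92 -150.18   80.63] [0.01 0.54 8.98] [0.024 0.134 0.093] 0.55 11.91 24.08
40 [ 499.92 -150.18   80.65] [ 0.76 -0.3   8.17] [0.057 0.064 0.043] 0.376 11.7 24.38
50 [ 499.91 -150.19   80.63] [-0.46  0.14  9.14] [0.025 0.074 0.065] 0.201 11.84 24.67
60 [ 499.93 -150.19   80.65] [0.2  0.02 8.89] [-0.007  0.036  0.049] 0.026 11.63 24.96
70 [ 499.93 -150.18   80.64] [0.27 0.72 8.43] [-0.035  0.018  0.039] -0.148 12.1 25.25
80 [ 499.9  -150.19   80.63] [0.96 0.3  9.03] [0.017 0.012 0.084] -0.323 11.86 25.54
90 [ 499.93 -150.19   80.65] [0.57 0.9  8.22] [-0.041  0.058  0.055] -0.497 11.69 25.83
```

Run:
```python
from h import *
Q=down(np.radians(366.6)); 
def show():
    s=r.state(); print(np.round(s["eef_pos"],2),np.round(s["ft_force"],2),round(s["width"],2),round(s["time"],2))
for z in(81,81.7,82.3):
    h=r.movel((499.44,-150.01,z),feed=8,f_stop=12); r.dwell(.15); show()
    if r.state()["ft_force"][2]<1: break
r.grip(30); show(); p=np.array(r.state()["eef_pos"])
r.movel((p[0],p[1],190),feed=60); r.dwell(.3); show()
c=cam("wrist"); P=cloud(c); save(c,"fin.png"); cv2.imwrite("pics/finc.png",cv2.resize(c["color"][130:290,180:390],(630,480))[:,:,::-1])
z=P[:,:,2]; m=(z>50)&(z<75)&(abs(P[:,:,0]-470)<10)&(abs(P[:,:,1]+150)<40); print("carrier z",np.median(z[m]))
m=(abs(z-99)<9)&(abs(P[:,:,0]-500)<30)&(abs(P[:,:,1]+150)<30); print("grip",np.median(z[m]),cv2.minAreaRect(onplane(c,np.argwhere(m)[:,::-1],99)[:,:2].astype(np.float32)))
```

```text
[ 499.9  -150.19   81.4 ] [-0.34 -0.23  7.48] 11.71 26.23
[ 499.89 -150.19   82.05] [0.5  0.24 6.7 ] 12.0 26.63
[ 499.83 -150.18   82.29] [ 4.92 -0.96 -0.83] 11.74 27.03
[ 499.34 -149.96   82.27] [-1.01  1.14 -0.37] 30.27 27.57
[ 499.32 -149.95  189.93] [-0.18 -0.56 -0.97] 30.14 29.82
carrier z 60.15891341226134
grip 98.9051266934237 ((500.25848388671875, -150.1493682861328), (11.24063491821289, 37.16810989379883), 6.337444305419922)
```

View pics/finc.png

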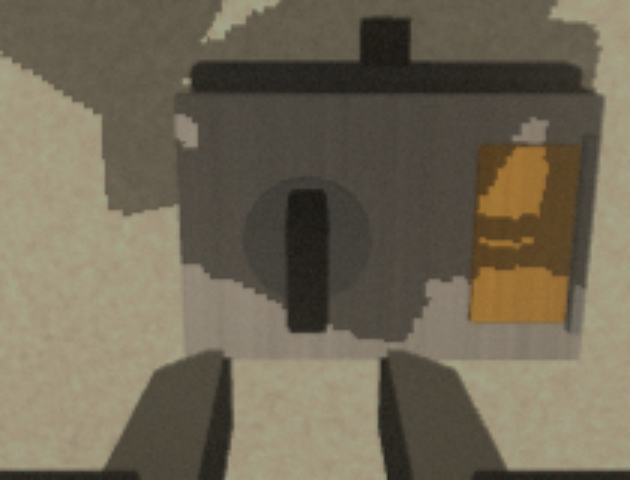

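The toggle stands crosswise on the carrier at crop (308,260), free of the fingers. The carrier measures 60.2 mm against 64.6 mm before, so it is held about 4.5 mm down, and the grip is square to the slot.

```bash
python3 -c "
from bench import r
print(r.close_job())"
```

```text
the job is handed in; nothing more can be done
None
```

The toggle is locked crosswise in the slot and holds the carrier about 4.5 mm down on its own. It is let go, and I handed the job in at about 30 s of the 58 s allowed; no verdict came back.

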